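# Reset a bench supply to 5.0 V on its thumbwheels

## Robot

A 6-joint arm with a two-finger parallel gripper is mounted at the origin on the work surface. World frame = base frame: x ahead of the robot, y to its left, z up, the work surface at z = 0. Lengths are in mm, angles in rad, forces in N, time in s.
With the tool pointing down it reaches from about 350 to 725 mm from the base axis. Payload 6 kg.
Tool frame: the origin (TCP) lies midway between the tips of the shut fingers; the grasp point (between the pads) lies 19 mm behind it; z points along the fingers, y is the line along which they close (so a half turn about z gives the same grasp; the last joint's range is limited). The gripper opens to 85 mm and grips with 20 to 120 N. Pads are 22 mm wide; open, the fingers measure 114 mm over their backs; the gripper's body (76 mm by 85 mm) begins 54 mm behind the grasp point. The pads swing forward as they close: fully open they stand 13 mm farther back than shut.
Start: joints at [-0.967, 0.04, 0.085, 0, -1.615, -0.334], TCP at [159.933, -578.269, 231.261] pointing down, gripper open.
Joint ranges: [-2.56, 2.56], [-1.29, 2.01], [-1.08, 1.49], [-3.29, 1.98], [-2.81, -0.18], [-2.99, 2.99]. Speed limits (rad/s): [2.57, 2.57, 3.01, 3.14, 3.14, 3.14].

## Interface

Orientations are given as a 3x3 rotation matrix whose columns are the frame's x, y, z axes.
In Python, from bench import env gives the robot as it stands. The module is installed in compiled form; this text tells all that it offers.
- The arm moves only by the shell command python3 -m jog 'ROWS' [OPENING]. ROWS is text: rows parted by semicolons, each of 6 numbers parted by spaces: the shift along the world's x, y, z normalised to -1 to 1, where 1 is 0.03 m, then the turn, a rotation vector about the world's x, y, z normalised to -1 to 1, where 1 is 5 degrees. In form: tx ty tz rx ry rz; .... A call has 1 to 5 rows; each row shifts and turns the commanded pose from where the row before left it; what a row does not reach is not made up. A row lasts 1/10 s, in which the tool goes at most 50 mm and 8.59 degrees, less where a joint would pass 70% of its speed; a pose out of reach is approached as far as the arm can. A call with a number of a shift or a turn outside -1 to 1 is refused whole. A call with a gripper value outside its range is refused whole. OPENING is the opening, from 0 (shut) to 1 (fully open), set as the call begins (- or left out, the last holds). The fingers move at their own pace and stop on an object; the grip force is fixed at half the most. Time passes only in rows, so rows that do not move let the fingers close. It gives the time, the measured TCP pose, the force, the opening and the grip force at its end, in the units of the state.
- env.get_obs(): the state, without advancing time (a new reading comes with each control period).
- env.snapshot(name): name is "side" or "top" or "wrist"; returns a dict with "frame" (384x512x3 uint8, red, green, blue), "range_z" (384x512 float32, mm along the optical axis (not along the pixel's ray), 0 where there is no reading), "fx", "fy", "cx", "cy" (pixels), "R" (3x3) and "t" (3): a world point X has camera coordinates R X + t. Camera axes: x right, y down, z forward; pixel columns grow to the right and rows downward; lengths in mm; the calibration is good to about 2 mm. A picture is of the moment at which its call begins.
- env.hand_in(): hands the job in; it is judged then, once.
Trained networks look in a picture, given as the dict that the camera call returned (one of the last four; its "shot" number tells which), for a name from the list of things; names that differ only in an ending like _2 or _b are one class to them, and where a whole thing is asked for, a point or a joint stands for the part that bears it (a point fixed in the world has none). Each returns a list of dicts, best first, with "conf" (0 to 1); they miss things now and then, are a little off and sometimes report something else, mostly with a low value. They report only what shows in the picture. A call takes as long as a camera call.
- env.search_frame(thing, picture): "rect" ([centre column, centre row, width, height] in pixels, round what is visible of it).
- env.cut_out(thing, picture): "region" (384x512 bool, what is visible of it) and "rect" ([centre column, centre row, width, height] in pixels, round what is visible of it).
- env.mark_of(thing, picture): "at" ([column, row] in pixels: a listed point, or the origin of a listed thing).
The state is a dict: "t": time; "joints": joint angles; "dq": joint speeds; "effort": joint torques, N m; "tcp_pos": TCP position; "ee_rot": TCP orientation; "ft_force": force on the tool from outside, world axes, zero at the start; "ft_torque": the same for the moment, N m; "opening": opening from 0.0 (shut) to 1.0 (fully open); "grip_force": force on a finger pad.
Only numpy, scipy, OpenCV 4.12 (cv2) and the standard library are available. Lean on these libraries where they do the work, as an engineer would, in place of code of your own. Each camera call takes 0.05 s, during which the arm holds its last target. There are 200 camera calls.

## Task

Set the bench power supply to 05.0 volts on its three thumbwheels (tens, units, tenths from left to right as its user sees them). Flip its output toggle down to off before you touch the wheels, and flip it back up to on when the wheels read right. Leave the multimeter, the training board and the screwdriver where they lie.

Things in the scene. Friction and masses are not known exactly. Their poses are not given: they have to be found in the camera images.
- supply: Fixed cream desk-type power supply, 360 wide (y) x 264 deep (x) x 214 mm high. Origin: centre of its footprint on the table; x from its near (user) edge to its back, y to the user's left, z up. Its near part (x -132 to +2 mm) is a flat control deck sloping up at 27 degrees from 25 to 93 mm height; behind it an upright meter front rises from x = +2 mm.
- visor_edge (a point): Middle of the lower front edge of the grey visor on top of the meter front: 208 mm high, 20 mm forward of the meters, along the full width. It overhangs near the wheels, leaving no room for a gripper upright above them; fingers square to the deck, i.e. tilted 27 degrees from vertical with the gripper leaning to the near side, have room. Axes as the supply's.
- units_crest (a point): Middle wheel (units): highest point of its ribbed rim, mid-way across the 12 mm wide ribs, 5 mm out from the deck surface, 110 mm up the 150 mm long slope. Fixed, does not turn. Axes: x up the slope, y left, z square out of the deck. Wheel: radius 19 mm over 20 ribs, axle along y; left of the ribs a 12.5 mm wide dark drum, 2 mm smaller in radius, with pale figures.
- tens_crest (a point): The same point on the left wheel (tens), 46 mm left of the units wheel; same axes. All wheels: press a fingertip on the ribs with 5 to 8 N and drag slowly (20 to 25 mm/s; faster may slip) along the slope; 11.9 mm of drag is one click. About 1.5 N along the rim turns it; let go, a detent draws it to the nearest figure, unless it is within 0.1 click of half-way. The figure at the crest is the setting.
- tenths_crest (a point): The same point on the right wheel (tenths), 46 mm right of the units wheel; same axes. A small pale dot before it is the decimal point. Low on the deck, 80 mm nearer the user, stand two nickel binding posts (22 mm tall) and a small knob (14 mm tall).
- units (a joint): Middle wheel, rad. One click (figure) = 36 deg = 0.6283; figure shown = joint/0.6283 modulo 10 (0 is 0, 0.6283 is 1, -0.6283 is 9, 3.1416 and -3.1416 are 5). Turns endlessly. Positive: the exposed rim moves up the slope and the figure grows. Starts within -3.4 to +3.4 clicks (at 7, 8, 9, 0, 1, 2, 3, now and then half-way between two). Must end at 5, either way round.
- tens (a joint): Left wheel, read and turned as the units wheel. Starts at 0 and must end at 0.
- tenths (a joint): Right wheel, read and turned as the units wheel. Starts within -2.4 to +2.4 clicks (at 8, 9, 0, 1, 2, now and then half-way between two), so it may be right already; must end at 0.
- output (a joint): Output toggle, a steel bat lever that snaps over, rad: 0 = off, leaning 17 degrees down the slope (towards the user); 0.6 = on, leaning 17 degrees up the slope. Starts on. About 2 N at the tip (4 N half-way up) flips it; past the middle it snaps over by itself.
- output_tip (a point): Rounded free end of the toggle's bat (7 mm thick), 24 mm from its pivot; it moves with the bat, 14 mm along the slope between off and on.
- output_pivot (a point): Pivot of the toggle, at the right of the deck, 85 mm up the slope and 6 mm out from the deck surface; the bat swings straight up and down the slope. Fixed. Axes: x up the slope, y left, z square out of the deck.
- multimeter_mid (a point): Bystander: centre of a hand multimeter in an orange case, 150 x 76 x 34 mm, left of the supply.
- trainer_mid (a point): Bystander: centre of a yellow training board with electronic parts on it, 100 x 160 mm, 12 mm thick, 26 mm over its parts, right of the supply.
- screwdriver_grip (a point): Bystander: middle of the handle of a black-handled screwdriver, 180 mm long, lying on the table on the near side of the supply.

How it is judged (in metres and radians):
On the way, in this order (a step that is already met when the one before it is completed fails the run):
1. the output is switched off (value of joint output below 0.1 rad), for 0.2 s.
2. with the output off, the wheels read 0 5 0 (value of joint output below 0.1 rad and (value of joint units between 3.0216 and 3.2616 rad or value of joint units between -3.2616 and -3.0216 rad or value of joint units between 9.3048 and 9.5448 rad or value of joint units between -9.5448 and -9.3048 rad) and (value of joint tens between -0.12 and 0.12 rad or value of joint tens between 6.1632 and 6.4032 rad or value of joint tens between -6.4032 and -6.1632 rad) and (value of joint tenths between -0.12 and 0.12 rad or value of joint tenths between 6.1632 and 6.4032 rad or value of joint tenths between -6.4032 and -6.1632 rad)), for 0.3 s.
At the end, for the whole second after the job is handed in: The wheels read 0, 5, 0 (each within 0.12 rad of the figure's detent; a whole turn is 6.283 rad) and the output toggle is up, on (joint above 0.5 rad) (value of joint output above 0.5 rad and (value of joint units between 3.0216 and 3.2616 rad or value of joint units between -3.2616 and -3.0216 rad or value of joint units between 9.3048 and 9.5448 rad or value of joint units between -9.5448 and -9.3048 rad) and (value of joint tens between -0.12 and 0.12 rad or value of joint tens between 6.1632 and 6.4032 rad or value of joint tens between -6.4032 and -6.1632 rad) and (value of joint tenths between -0.12 and 0.12 rad or value of joint tenths between 6.1632 and 6.4032 rad or value of joint tenths between -6.4032 and -6.1632 rad)); the robot touches nothing.
It fails at once if a wheel is touched by the fingers while the output is on (not (value of joint output below 0.1 rad) and contact force between any of units, tens, tenths and the fingers above 0.5 N).
It fails at once if the multimeter is shifted more than 20 mm (distance of multimeter_mid from where it was at the start of the episode above 0.02 m).
It fails at once if the training board is shifted more than 20 mm (distance of trainer_mid from where it was at the start of the episode above 0.02 m).
It fails at once if the screwdriver is shifted more than 20 mm (distance of screwdriver_grip from where it was at the start of the episode above 0.02 m).
It also fails if it takes over 61 s, if anything falls off the work surface, if the arm or the gripper's body presses on something with over 40 N, if the wrist force passes 120 N, or if a joint passes its speed limit or range.

## Working session

There is one attempt and no reset: what is moved stays moved. The work goes in short steps, Python scripts to look and compute and a shell command to move; the robot and the scene stay as the last step left them, time stands still between calls to the robot, and variables do not carry over. Pictures are saved under pics/ and viewed, at most 10 in all, crops included, and the job is handed in when it is done.

```bash
mkdir -p pics; cat > h.py <<'E'
import numpy as np, cv2
from bench import env
def ray(s,uv):
    u,v=uv; d=np.array([(u-s["cx"])/s["fx"],(v-s["cy"])/s["fy"],1.])
    return s["R"].T@d, -s["R"].T@s["t"]
def pt(s,uv,r=2):
    u,v=map(int,np.round(uv)); w=s["range_z"][max(v-r,0):v+r+1,max(u-r,0):u+r+1]; w=w[w>0]
    if not len(w): return None
    d,c=ray(s,uv); return c+d*np.median(w)
def proj(s,X):
    c=s["R"]@X+s["t"]; return np.array([s["fx"]*c[0]/c[2]+s["cx"],s["fy"]*c[1]/c[2]+s["cy"]])
def save(s,n,crop=None,k=1):
    f=s["frame"][:,:,::-1]
    if crop: a,b,c,d=crop; f=f[b:d,a:c]
    cv2.imwrite("pics/"+n+".png",cv2.resize(f,None,fx=k,fy=k,interpolation=cv2.INTER_CUBIC))
E
python3 - <<'E'
from h import *
np.set_printoptions(precision=1,suppress=True)
ims=[]
for n in("side","top"):
    s=env.snapshot(n); save(s,n+"0"); np.savez("%s0.npz"%n,**{k:s[k] for k in("frame","range_z","fx","fy","cx","cy","R","t")})
    print(n,"cam",-s["R"].T@s["t"],s["fx"])
    for t in("units_crest","tens_crest","tenths_crest","output_tip","output_pivot","visor_edge","supply","multimeter_mid","trainer_mid","screwdriver_grip"):
        for r in env.mark_of(t,s)[:1]: print(t,np.array(r["at"]),round(r["conf"],2),pt(s,r["at"]))
o=env.get_obs(); print(o["t"],o["tcp_pos"],o["ee_rot"])
a=cv2.imread("pics/side0.png");b=cv2.imread("pics/top0.png")
cv2.imwrite("pics/both.png",cv2.resize(np.vstack([a,b]),(600*512//576*1,600)) if 0 else np.vstack([a,b])[:,:])
E
```

```text
side cam [467.6 658.1 805.9] 391.39215254756584
units_crest [228.1 233. ] 0.67 [611.1  55.8  76.2]
tens_crest [221.4 248.8] 0.69 [617.3 107.2  78.8]
tenths_crest [233.6 218.8] 0.91 [606.4   6.   73.8]
output_pivot [249. 195.] 0.92 [581.2 -89.2  69.2]
visor_edge [221.4 183. ] 0.57 [637.1 -17.8 170.7]
supply [220.6 239.9] 0.69 [624.1  82.2  79.8]
multimeter_mid [203.7 348.1] 0.86 [612.1 325.6  37.2]
trainer_mid [242.9 161.1] 0.65 [ 630.7 -291.3   17.4]
screwdriver_grip [293.6 222.5] 0.6 [455.  -48.   23.7]
top cam [ 364.3    0.4 1535.9] 454.55852067477633
units_crest [242.6 174.5] 0.68 [618.4  56.5  80. ]
tens_crest [229.9 174.4] 0.91 [620.5  98.   77.2]
tenths_crest [255.  174.6] 0.58 [617.1  16.2  79. ]
output_pivot [291.  186.3] 0.63 [ 577.6 -100.3   63.8]
visor_edge [251.7 163.1] 0.61 [643.3  24.9 139.9]
supply [254.9 170.1] 0.92 [630.7  16.1  86.3]
multimeter_mid [251.7 172.1] 0.67 [625.   26.7  82.6]
trainer_mid [347.8 172.4] 0.62 [ 626.6 -297.6   15.8]
screwdriver_grip [276.3 228.4] 0.72 [443.7 -49.   22.9]
1.1 [ 159.9 -578.3  231.3] [[-1.  -0.3 -0. ]
 [-0.3  1.   0. ]
 [ 0.   0.  -1. ]]
```

View pics/side0.png

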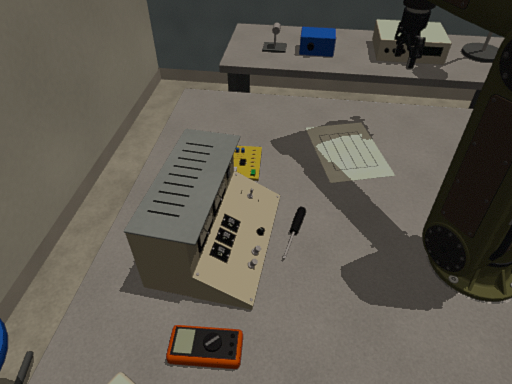

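```bash
python3 - <<'E'
from h import *
np.set_printoptions(precision=2,suppress=True)
for n in("side","top"):
    s=dict(np.load(n+"0.npz")); 
    z=s["range_z"].astype(float); v,u=np.mgrid[:384,:512]
    P=np.stack([(u-s["cx"])/s["fx"]*z,(v-s["cy"])/s["fy"]*z,z],-1)-s["t"]; W=P@s["R"]
    m=(z>0)&(W[...,0]>500)&(W[...,0]<625)&(abs(W[...,1]-10)<160)&(W[...,2]>25)&(W[...,2]<110)
    Q=W[m]; best=0;rng=np.random.default_rng(0)
    for _ in range(500):
        a=Q[rng.choice(len(Q),3,False)]; nn=np.cross(a[1]-a[0],a[2]-a[0]); nn/=np.linalg.norm(nn)+1e-9
        if abs(nn[2])<.8: continue
        k=abs((Q-a[0])@nn)<2
        if k.sum()>best: best=k.sum();K=k
    q=Q[K];c=q.mean(0);nn=np.linalg.svd(q-c)[2][2];nn*=np.sign(nn[2])
    print(n,len(Q),best,c,nn,"slope",np.degrees(np.arccos(nn[2])),"yaw",np.degrees(np.arctan2(-nn[1],-nn[0])))
    print(" d",nn@c)
    # extents of in-plane points, whole
    m2=(z>0)&(abs((W-c)@nn)<3)&(W[...,0]>450)&(W[...,0]<700)&(abs(W[...,1])<260)&(W[...,2]>15)&(W[...,2]<105)
    y=W[m2]; print(" y range",np.percentile(y[:,1],[.2,99.8]),"x",np.percentile(y[:,0],[.2,99.8]),"z",np.percentile(y[:,2],[.2,99.8]))
    # plane/x-section per y
    for y0 in(-120,-60,60,140):
        t=y[abs(y[:,1]-y0)<6]; print("  y",y0,"x",t[:,0].min(),t[:,0].max(),t[:,2].min(),t[:,2].max())
E
```

```text
side 4621 3694 [570.39  20.61  53.94] [-0.46  0.04  0.89] slope 27.29299434139254 yaw -4.511748222871197
 d -212.05999174053056
 y range [-152.79  209.43] x [505.34 663.15] z [23.71 96.41]
  y -120 x 503.2514858830575 636.9064673524152 23.47618648568246 93.83932536561043
  y -60 x 508.3662619973955 641.6366512020019 24.067798135502763 94.86663323152531
  y 60 x 517.2011849652307 651.1033749995041 22.69567252923322 95.2325195631865
  y 140 x 523.9026958288214 657.6996108870428 25.381994376805576 96.77520001136514
top 3368 1564 [571.58   0.73  54.18] [-0.46  0.04  0.89] slope 27.210997556860818 yaw -5.0452592671054575
 d -212.13657035452013
 y range [-152.56  208.  ] x [506.42 661.39] z [23.31 94.61]
  y -120 x 505.995876245762 638.539476927915 25.19271517905745 94.98156583849767
  y -60 x 511.14354786911133 644.010466966043 26.711471677652533 96.52788083228215
  y 60 x 520.9055519969651 651.448923243617 24.921517214842137 94.0097515668345
  y 140 x 526.5920086180399 657.2338317816175 22.467508154685373 92.83715327285107
```

```bash
cat >> h.py <<'E'
from scipy.spatial.transform import Rotation as Ro
a=np.radians(4.8);b=np.radians(27)
X=np.array([np.cos(a),-np.sin(a),0]);Y=np.array([np.sin(a),np.cos(a),0]);Z=np.array([0,0,1.])
U=np.cos(b)*X+np.sin(b)*Z; N=-np.sin(b)*X+np.cos(b)*Z      # up slope, out of deck
RT=np.stack([np.cross(Y,-N),Y,-N],1)
def go(P,R=RT):
    o=env.get_obs(); d=(np.array(P)-o["tcp_pos"])/30; w=Ro.from_matrix(R@o["ee_rot"].T).as_rotvec(degrees=True)/5
    print("rows total shift",np.round(d,3),"turn",np.round(w,2))
E
python3 - <<'E'
from h import *
print(U,Y,N,RT); go([531,-15,185])
E
```

```text
[ 0.88788164 -0.0745575   0.4539905 ] [0.08367784 0.99649286 0.        ] [-0.45239829  0.03798895  0.89100652] [[-0.88788164  0.08367784  0.45239829]
 [ 0.0745575   0.99649286 -0.03798895]
 [-0.4539905   0.         -0.89100652]]
rows total shift [12.369 18.776 -1.542] turn [ 0.5  -5.4  -3.98]
```

```bash
python3 -m jog '.62 .94 -.08 .02 -.27 -.2;.62 .94 -.08 .02 -.27 -.2;.62 .94 -.08 .02 -.27 -.2;.62 .94 -.08 .02 -.27 -.2;.62 .94 -.08 .02 -.27 -.2' 0; python3 -m jog '.62 .94 -.08 .02 -.27 -.2;.62 .94 -.08 .02 -.27 -.2;.62 .94 -.08 .02 -.27 -.2;.62 .94 -.08 .02 -.27 -.2;.62 .94 -.08 .02 -.27 -.2';python3 -m jog '.62 .94 -.08 .02 -.27 -.2;.62 .94 -.08 .02 -.27 -.2;.62 .94 -.08 .02 -.27 -.2;.62 .94 -.08 .02 -.27 -.2;.62 .94 -.08 .02 -.27 -.2'; python3 -m jog '.62 .94 -.08 .02 -.27 -.2;.62 .94 -.08 .02 -.27 -.2;.62 .94 -.08 .02 -.27 -.2;.62 .94 -.08 .02 -.27 -.2;0 0 0 0 0 0'
python3 - <<'E'
from h import *
np.set_printoptions(precision=1,suppress=True)
s=env.snapshot("wrist"); save(s,"w1",k=1.5); np.savez("w1.npz",**{k:s[k] for k in("frame","range_z","fx","fy","cx","cy","R","t")})
o=env.get_obs(); print(o["tcp_pos"],o["ee_rot"],o["ft_force"],"cam",-s["R"].T@s["t"],s["fx"],"cam in tool",o["ee_rot"].T@(-s["R"].T@s["t"]-o["tcp_pos"]),s["R"]@o["ee_rot"])
for t in("units_crest","tens_crest","tenths_crest","output_tip","output_pivot"):
    for r in env.mark_of(t,s)[:1]: print(t,np.array(r["at"]),round(r["conf"],2),pt(s,r["at"]))
E
```

```text
t: 1.6
tcp_pos: [253.5, -436.2, 219.3]
ee_rot: [[-0.977, -0.179, 0.119], [-0.18, 0.984, 0.004], [-0.118, -0.018, -0.993]]
ft_force: [0.3, 0.1, -0.2]
opening: 0.138
grip_force: 0.0
t: 2.1
tcp_pos: [346.4, -295.2, 207.5]
ee_rot: [[-0.968, -0.09, 0.236], [-0.094, 0.996, -0.003], [-0.234, -0.025, -0.972]]
ft_force: [0.8, 1.1, 0.6]
opening: 0.004
grip_force: 0.0
t: 2.6
tcp_pos: [439.5, -154.0, 195.7]
ee_rot: [[-0.938, -0.001, 0.348], [-0.008, 1.0, -0.02], [-0.348, -0.021, -0.937]]
ft_force: [0.5, -0.7, -0.0]
opening: 0.004
grip_force: 0.0
t: 3.1
tcp_pos: [513.7, -39.9, 184.2]
ee_rot: [[-0.901, 0.067, 0.429], [0.055, 0.998, -0.04], [-0.431, -0.013, -0.902]]
ft_force: [-0.9, -1.3, -0.9]
opening: -0.001
grip_force: 0.0
[513.3 -41.1 184.7] [[-0.9  0.1  0.4]
 [ 0.1  1.  -0. ]
 [-0.4 -0.  -0.9]] [-0.3 -0.7  1.1] cam [377.1 -29.5 277.8] 283.4671216773497 cam in tool [  83.2    1.3 -142.9] [[ 0.   1.  -0. ]
 [-0.9  0.  -0.3]
 [-0.3  0.   0.9]]
units_crest [355.7 215.3] 0.85 [613.2  60.   79.6]
tens_crest [401.7 214.5] 0.78 [615.6 108.7  78.5]
tenths_crest [312.9 214.3] 0.73 [609.6  14.7  79.2]
output_tip [204.8 206. ] 0.58 [596.  -99.9  74.1]
output_pivot [210.5 193.4] 0.97 [576.9 -90.3  74.7]
```

View pics/w1.png

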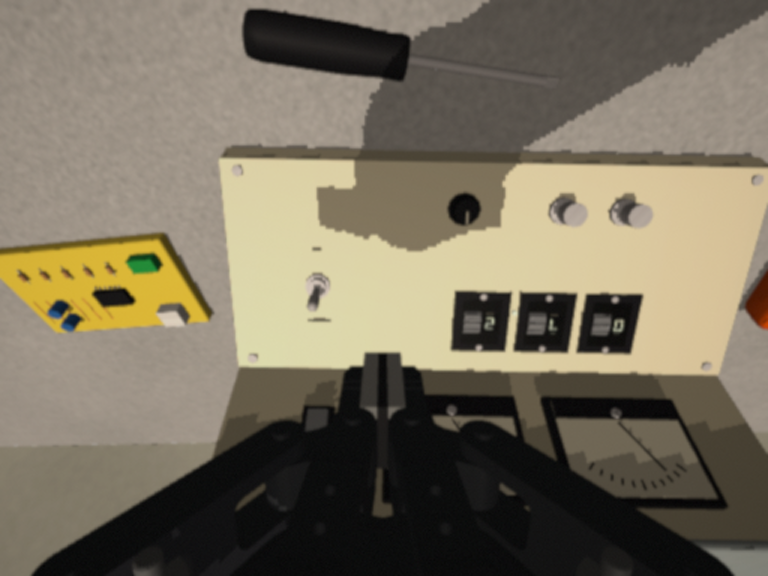

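```bash
python3 - <<'E'
import cv2,numpy as np
f=np.load("w1.npz")["frame"][::-1,::-1,::-1]
H,W=f.shape[:2]; c=f[H-240:H-188,W-435:W-298]
c2=f[H-235:H-155,W-240:W-190]
c=cv2.resize(c,None,fx=5.5,fy=5.5,interpolation=cv2.INTER_CUBIC)
cv2.imwrite("pics/wz.png",c); print(c.shape)
E
```

```text
(286, 754, 3)
```

View pics/wz.png

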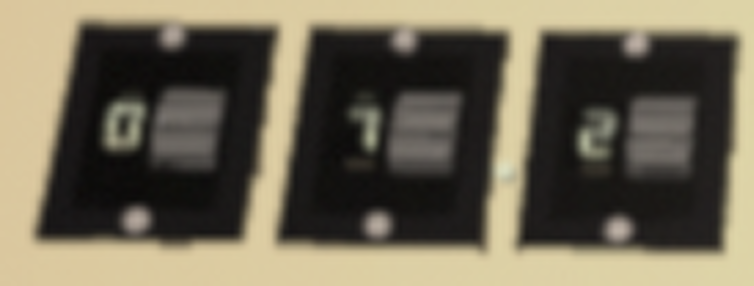

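```bash
cat >> h.py <<'E'
D=-209.7; 
def onplane(s,uv,h):
    d,c=ray(s,uv); return c+d*((D+h-N@c)/(N@d))
def slope(p): return np.array([U@p,Y@p,N@p-D])
def world(q): return U*q[0]+Y*q[1]+N*(q[2]+D)
E
python3 - <<'E'
from h import *
np.set_printoptions(precision=1,suppress=True)
s=dict(np.load("w1.npz"))
for uv in [(170,190),(250,170),(300,180),(170,225),(440,180),(300,115)]: print(uv,slope(pt(s,uv)))
print("near edge", [slope(onplane(s,p,0))[0] for p in((222/1.5,158/1.5),(765/1.5,166/1.5))], "far",[slope(onplane(s,p,0))[0] for p in((240/1.5,367/1.5),(720/1.5,374/1.5))])
for n,uv,h in(("tens",(401.7,214.5),5),("units",(355.7,215.3),5),("tenths",(312.9,214.3),5),("pivot",(210.5,193.4),6),("tip",(204.8,206),29),("tip(eye)",(208.5,203),29)): print(n,slope(onplane(s,uv,h)))
for n in("side","top"):
  s=dict(np.load(n+"0.npz"))
  for nm,uv,h in ([("tens",(221.4,248.8),5),("units",(228.1,233),5),("tenths",(233.6,218.8),5),("pivot",(249,195),6)] if n=="side" else [("tens",(229.9,174.4),5),("units",(242.6,174.5),5),("tenths",(255,174.6),5),("pivot",(291,186.3),6)]): print(n,nm,slope(onplane(s,uv,h)))
print(slope(env.get_obs()["tcp_pos"]))
E
```

```text
(170, 190) [553.5 -85.9   1.2]
(250, 170) [530.2  -2.1   1.1]
(300, 180) [539.8  50.    0.8]
(170, 225) [593.8 -88.7   1. ]
(440, 180) [536.6 195.    1.1]
(300, 115) [474.5  45.5   1. ]
near edge [np.float64(468.64202299366167), np.float64(466.2860566086733)] far [np.float64(618.6608408851463), np.float64(616.3572088231398)]
tens [574.3 160.    5. ]
units [576.3 111.3   5. ]
tenths [576.1  65.6   5. ]
pivot [554.8 -42.6   6. ]
tip [560.2 -44.8  29. ]
tip(eye) [557.  -41.1  29. ]
side tens [575.9 158.7   5. ]
side units [573.4 108.1   5. ]
side tenths [572.3  59.9   5. ]
side pivot [554.3 -39.3   6. ]
top tens [579.7 149.3   5. ]
top units [581.7 108.    5. ]
top tenths [583.7  67.7   5. ]
top pivot [550.8 -51.3   6. ]
[543.5  -0.1 141.8]
```

```bash
cat >> h.py <<'E'
def gs(u,y,n): print("at",np.round(slope(env.get_obs()["tcp_pos"]),1)); go(world(np.array([u,y,n])))
E
python3 - <<'E'
from h import *
gs(584,-42.5,60)
print("unit n -1mm",-N/30,"u",U/30,"y",Y/30)
E
```

```text
at [ 5.435e+02 -1.000e-01  1.418e+02]
rows total shift [ 2.314 -1.612 -1.818] turn [ 0.11 -0.28 -0.14]
unit n -1mm [ 0.01507994 -0.0012663  -0.02970022] u [ 0.02959605 -0.00248525  0.01513302] y [0.00278926 0.03321643 0.        ]
```

```bash
python3 -m jog '.58 -.4 -.455 .03 -.07 -.04;.58 -.4 -.455 .03 -.07 -.04;.58 -.4 -.455 .03 -.07 -.04;.57 -.4 -.455 .02 -.07 -.03;0 0 0 0 0 0' | tail -5
python3 - <<'E'
from h import *
np.set_printoptions(precision=1,suppress=True)
gs(584,-42.5,17)
s=env.snapshot("wrist"); save(s,"w2",k=1.5)
for t in("tens_crest","units_crest","tenths_crest","output_tip","output_pivot"):
    for r in env.mark_of(t,s)[:1]: print(t,np.array(r["at"]),round(r["conf"],2),slope(onplane(s,r["at"],{"output_tip":29,"output_pivot":6}.get(t,5))))
E
```

```text
tcp_pos: [582.1, -92.7, 128.1]
ee_rot: [[-0.89, 0.087, 0.448], [0.077, 0.996, -0.04], [-0.449, -0.001, -0.893]]
ft_force: [-0.6, 0.2, 0.3]
opening: 0.001
grip_force: 0.0
at [582.  -43.7  57. ]
rows total shift [ 0.7 -0.  -1.2] turn [ 0.  -0.1  0. ]
units_crest [468.5 207.3] 0.58 [578.7 115.2   5. ]
tenths_crest [404.3 205.9] 0.74 [577.5  67.4   5. ]
output_tip [255.7 194. ] 0.56 [559.5 -42.9  29. ]
output_pivot [259.5 173.3] 0.86 [552.  -40.1   6. ]
```

View pics/w2.png

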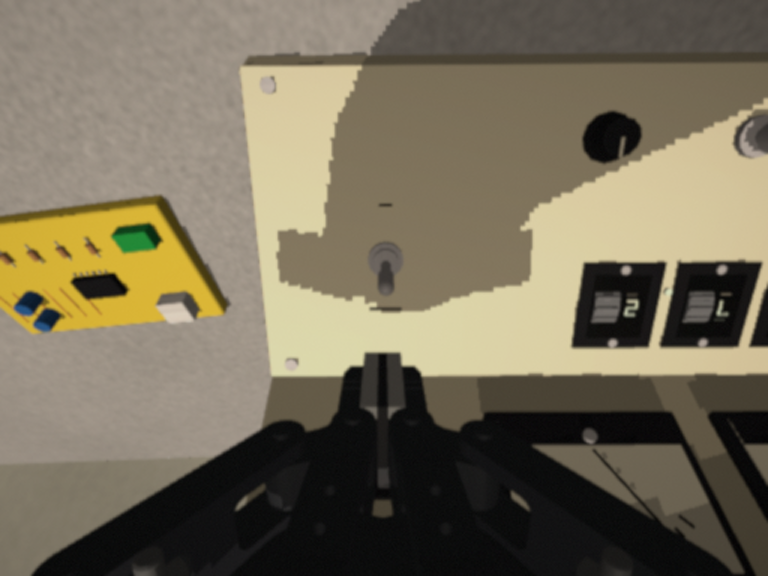

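```bash
python3 -m jog '.33 0 -.6 0 -.05 0;.33 0 -.6 0 -.05 0;0 0 0 0 0 0' | head -4
python3 - <<'E'
from h import *
gs(562,-42.5,17)
E
```

```text
t: 4.5
tcp_pos: [601.3, -90.2, 92.4]
ee_rot: [[-0.886, 0.083, 0.456], [0.074, 0.997, -0.038], [-0.458, 0.0, -0.889]]
ft_force: [-0.8, 0.5, -1.5]
at [582.6 -39.6  16.6]
rows total shift [-0.624 -0.045 -0.298] turn [ 0.    0.05 -0.01]
```

```bash
python3 -m jog '-.16 -.02 -.08 0 0 0;-.16 -.02 -.08 0 0 0;-.16 -.02 -.08 0 0 0;-.16 -.02 -.08 0 0 0;0 0 0 0 0 0' | sed -n '1,2p;4p'
python3 - <<'E'
from h import *
s=env.snapshot("wrist"); save(s,"w3",crop=(130,90,380,280),k=3)
for r in env.mark_of("output_tip",s)[:1]: print(r, slope(onplane(s,r["at"],29)))
gs(584,-42.5,17)
E
```

```text
t: 5.0
tcp_pos: [582.3, -93.0, 85.3]
ft_force: [-0.9, 0.3, -0.2]
{'at': [256.7, 228.2], 'conf': 0.71} [545.45977181 -42.6993574   29.        ]
at [562.9 -43.9  18.4]
rows total shift [ 0.648 -0.008  0.277] turn [ 0.    0.08 -0.  ]
```

View pics/w3.png

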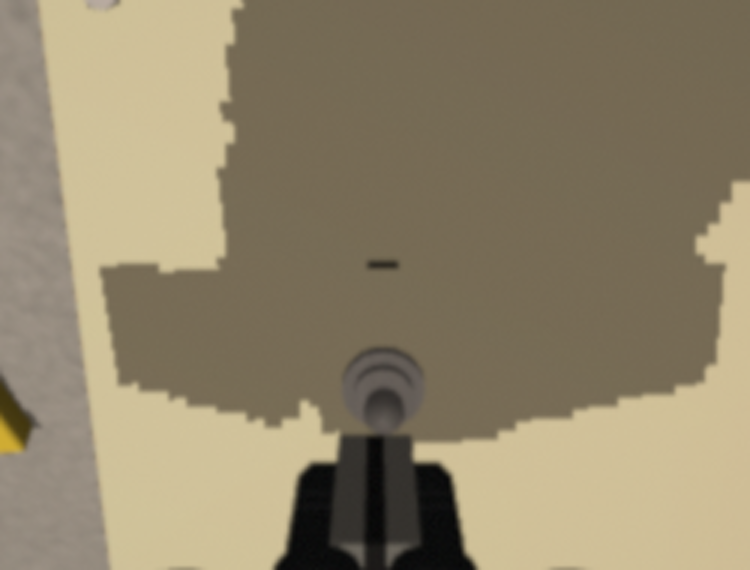

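```bash
python3 - <<'E'
from h import *
gs(584,67,30); gs(584,67,10)
E
```

```text
at [562.9 -43.9  18.4]
rows total shift [0.757 3.645 0.663] turn [ 0.    0.08 -0.  ]
at [562.9 -43.9  18.4]
rows total shift [1.059 3.62  0.069] turn [ 0.    0.08 -0.  ]
```

```bash
python3 -m jog '.25 0 .5 0 .04 0;.13 .9 .05 0 .04 0;.13 .9 .04 0 0 0;.13 .92 .04 0 0 0;.12 .92 .03 0 0 0' >/dev/null;  python3 -m jog '.1 0 -.2 0 0 0;.1 0 -.2 0 0 0;0 0 0 0 0 0' | sed -n '1,2p;4p'
python3 - <<'E'
from h import *
np.set_printoptions(precision=1,suppress=True)
s=env.snapshot("wrist"); save(s,"w4",crop=(130,120,380,300),k=3)
for t in("tens_crest","units_crest","tenths_crest"):
    for r in env.mark_of(t,s)[:1]: print(t,np.array(r["at"]),round(r["conf"],2),slope(onplane(s,r["at"],5)))
gs(584,67,6); print(env.get_obs()["ft_force"]@N, env.get_obs()["ft_force"]@U)
E
```

```text
t: 5.9
tcp_pos: [611.4, 15.5, 91.2]
ft_force: [0.4, 0.6, 0.3]
units_crest [333.4 230.9] 0.7 [577.9 114.1   5. ]
tenths_crest [255.6 229.8] 0.68 [577.1  67.3   5. ]
at [584.7  66.7  16.7]
rows total shift [ 0.1 -0.  -0.3] turn [0. 0. 0.]
0.24663540425396951 -0.5295574786163761
```

View pics/w4.png

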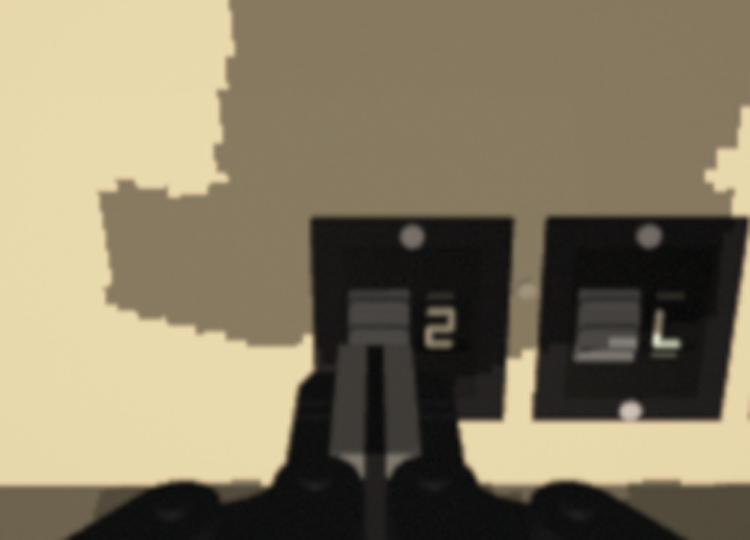

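```bash
cat > f.py <<'E'
from h import *
o=env.get_obs(); print(o["t"],"upn",np.round(slope(o["tcp_pos"]),1),"F u,y,n",np.round([o["ft_force"]@U,o["ft_force"]@Y,o["ft_force"]@N],1))
E
python3 -m jog '.06 0 -.12 0 0 0;.06 0 -.12 0 0 0;0 0 0 0 0 0' >/dev/null; python3 f.py
python3 -m jog '.015 0 -.03 0 0 0;0 0 0 0 0 0' >/dev/null; python3 f.py
```

```text
6.4 upn [583.9  67.4   7.8] F u,y,n [-0.3  0.7  0.8]
6.6 upn [584.4  67.8   7.4] F u,y,n [ 0.1  0.  -0.9]
```

```bash
for i in 1; do python3 -m jog '.015 0 -.03 0 0 0;0 0 0 0 0 0' >/dev/null; python3 f.py
python3 -m jog '.008 0 -.015 0 0 0;0 0 0 0 0 0' >/dev/null; python3 f.py; done
```

```text
6.8 upn [584.4  67.9   6.4] F u,y,n [ 0.   0.5 -0.4]
7.0 upn [584.4  67.9   5.9] F u,y,n [-0.6 -0.1  0. ]
```

```bash
python3 -m jog '.008 0 -.015 0 0 0;0 0 0 0 0 0' >/dev/null; python3 f.py
python3 -m jog '.008 0 -.015 0 0 0;0 0 0 0 0 0' >/dev/null; python3 f.py
```

```text
7.2 upn [584.4  67.9   5.4] F u,y,n [-0.5  0.  -0.7]
7.4 upn [584.6  67.9   5.1] F u,y,n [-0.6 -0.8  0.7]
```

```bash
python3 -m jog '.008 0 -.015 0 0 0;0 0 0 0 0 0' >/dev/null; python3 f.py
python3 -m jog '.008 0 -.015 0 0 0;0 0 0 0 0 0' >/dev/null; python3 f.py
```

```text
7.6 upn [584.9  67.9   4.9] F u,y,n [-1.8 -0.3  4.8]
7.8 upn [585.2  67.9   4.7] F u,y,n [-1.1  1.2  8.1]
```

```bash
python3 -m jog '-.061 .005 -.026 0 0 0;-.059 .005 -.03 0 0 0;-.059 .005 -.03 0 0 0;-.059 .005 -.03 0 0 0;-.059 .005 -.03 0 0 0' >/dev/null; python3 f.py
python3 -m jog '-.059 .005 -.03 0 0 0;0 0 0 0 0 0' >/dev/null; python3 f.py; 
python3 - <<'E'
from h import *
s=env.snapshot("wrist"); np.savez("w5.npz",frame=s["frame"]); save(s,"w5",crop=(130,120,380,300),k=3)
E
```

```text
8.3 upn [575.   68.2   4.7] F u,y,n [0.4 0.5 7.5]
8.5 upn [573.   68.2   4.7] F u,y,n [-0.8  0.4  7.4]
```

View pics/w5.png

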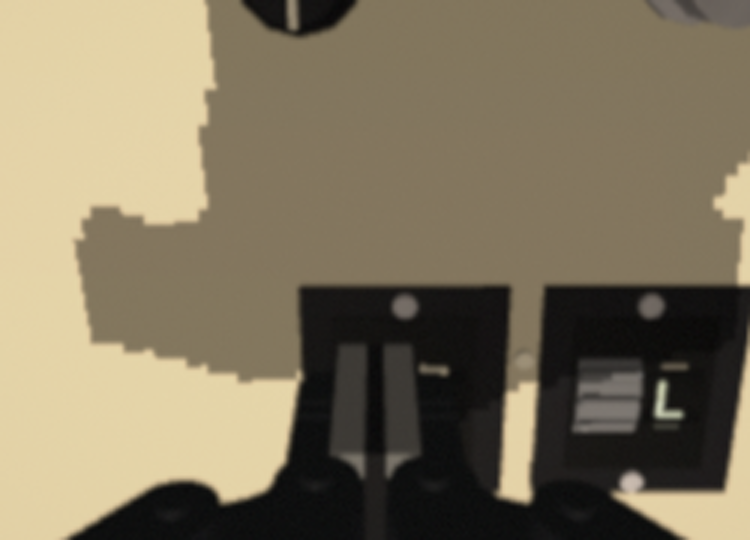

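```bash
python3 -m jog '-.06 .005 .12 0 0 0;.18 -.015 .09 0 0 0;.18 -.015 .09 0 0 0;0 0 0 0 0 0' >/dev/null; python3 f.py
python3 - <<'E'
from h import *
s=env.snapshot("wrist"); np.savez("w6.npz",frame=s["frame"])
E
python3 -m jog '.05 -.003 -.1 0 0 0;.008 0 -.015 0 0 0;0 0 0 0 0 0' >/dev/null; python3 f.py
```

```text
8.95 upn [585.3  68.    7.9] F u,y,n [-0.4 -0.1  0.1]
9.3 upn [585.4  68.1   4.6] F u,y,n [-0.1 -0.1  4.7]
```

```bash
python3 -m jog '-.056 .005 -.036 0 0 0;-.059 .005 -.03 0 0 0;-.059 .005 -.03 0 0 0;-.059 .005 -.03 0 0 0;-.059 .005 -.03 0 0 0' >/dev/null; python3 f.py
python3 -m jog '-.059 .005 -.03 0 0 0;0 0 0 0 0 0' >/dev/null; python3 f.py; 
python3 -m jog '-.06 .005 .12 0 0 0;.18 -.015 .09 0 0 0;.18 -.015 .09 0 0 0;0 0 0 0 0 0' >/dev/null; python3 f.py
python3 - <<'E'
from h import *
s=env.snapshot("wrist"); np.savez("w7.npz",frame=s["frame"])
A=[np.load(n)["frame"][180:260,225:400][::-1,::-1,::-1] for n in("w6.npz","w7.npz")]
cv2.imwrite("pics/c67.png",cv2.resize(np.vstack(A),None,fx=3.5,fy=3.5,interpolation=cv2.INTER_CUBIC))
E
```

```text
9.8 upn [575.3  68.2   4.7] F u,y,n [-0.2 -0.5  7.6]
10.0 upn [573.3  68.2   4.8] F u,y,n [-0.1 -0.2  7.1]
10.4 upn [585.5  68.1   7.7] F u,y,n [-0.2  0.5  0.4]
```

View pics/c67.png

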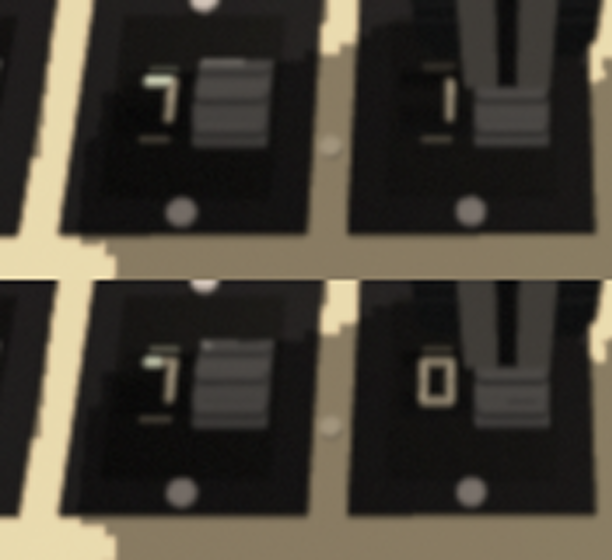

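```bash
python3 -m jog '-.08 0 .15 0 0 0;.06 .765 0 0 0 0;.06 .765 0 0 0 0;.08 0 -.15 0 0 0;0 0 0 0 0 0' >/dev/null; python3 f.py
python3 -m jog '.048 -.003 -.095 0 0 0;.008 0 -.015 0 0 0;0 0 0 0 0 0' >/dev/null; python3 f.py
```

```text
10.95 upn [583.7 114.1   7.4] F u,y,n [0.1 0.8 0.2]
11.25 upn [585.1 113.8   4.8] F u,y,n [-1.6 -0.   4.2]
```

```bash
python3 -m jog '-.056 .005 -.038 0 0 0;-.059 .005 -.03 0 0 0;-.059 .005 -.03 0 0 0;-.059 .005 -.03 0 0 0;-.059 .005 -.03 0 0 0' >/dev/null; python3 f.py
python3 -m jog '-.059 .005 -.03 0 0 0;0 0 0 0 0 0' >/dev/null; python3 f.py; 
python3 -m jog '-.06 .005 .12 0 0 0;.18 -.015 .09 0 0 0;.18 -.015 .09 0 0 0;0 0 0 0 0 0' >/dev/null; python3 f.py
python3 - <<'E'
from h import *
s=env.snapshot("wrist"); np.savez("w8.npz",frame=s["frame"])
E
python3 -m jog '.05 -.003 -.1 0 0 0;.008 0 -.015 0 0 0;0 0 0 0 0 0' >/dev/null; python3 f.py
```

```text
11.75 upn [575.2 113.9   4.8] F u,y,n [ 0.4 -1.2  6.8]
11.95 upn [573.1 114.    4.8] F u,y,n [-0.3 -0.6  7.5]
12.35 upn [585.5 114.2   7.9] F u,y,n [-0.7 -0.3 -1. ]
12.7 upn [585.4 114.3   4.6] F u,y,n [ 0.5 -1.5  4.7]
```

```bash
python3 -m jog '-.056 .005 -.036 0 0 0;-.059 .005 -.03 0 0 0;-.059 .005 -.03 0 0 0;-.059 .005 -.03 0 0 0;-.059 .005 -.03 0 0 0' >/dev/null; python3 f.py
python3 -m jog '-.059 .005 -.03 0 0 0;0 0 0 0 0 0' >/dev/null; python3 f.py; 
python3 -m jog '-.06 .005 .12 0 0 0;.1 -.01 .3 0 0 0;.1 -.01 .3 0 0 0;0 0 0 0 0 0' >/dev/null; python3 f.py
python3 - <<'E'
from h import *
s=env.snapshot("wrist")
A=[f[170:260,200:400][::-1,::-1,::-1] for f in(np.load("w8.npz")["frame"],s["frame"])]
cv2.imwrite("pics/c89.png",cv2.resize(np.vstack(A),None,fx=3.2,fy=3.2,interpolation=cv2.INTER_CUBIC))
gs(520,-42.5,45);gs(520,-42.5,18)
E
```

```text
13.2 upn [575.5 114.4   4.8] F u,y,n [-0.5 -1.5  7.2]
13.4 upn [573.5 114.4   4.8] F u,y,n [-0.7 -0.9  8.1]
13.8 upn [588.3 114.7  22.7] F u,y,n [0.4 0.2 0.2]
at [587.4 114.5  21.9]
rows total shift [-2.779 -5.017 -0.334] turn [-0.01  0.02 -0.  ]
at [587.4 114.5  21.9]
rows total shift [-2.372 -5.051 -1.136] turn [-0.01  0.02 -0.  ]
```

View pics/c89.png

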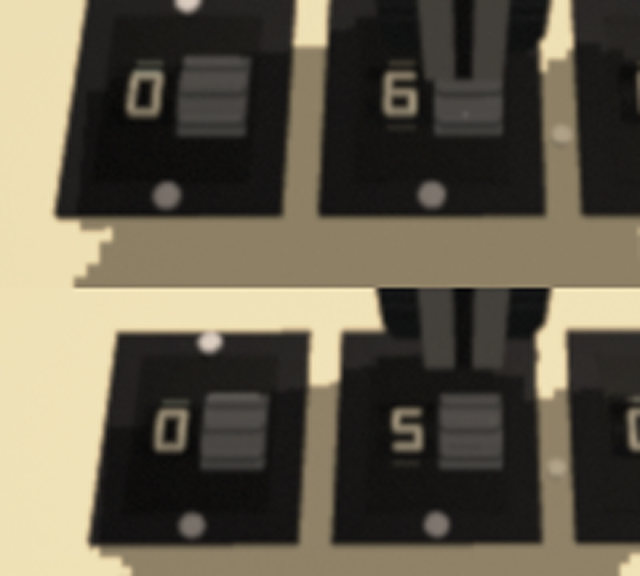

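```bash
python3 -m jog '-.3 .02 .59 0 0 0;-.41 -.84 -.15 0 0 0;-.41 -.84 -.15 0 0 0;-.41 -.84 -.15 0 0 0;-.41 -.84 -.15 0 0 0' >/dev/null; python3 -m jog '-.41 -.84 -.15 0 0 0;-.41 -.84 -.15 0 0 0;0 0 0 0 0 0' >/dev/null; python3 f.py
python3 - <<'E'
from h import *
gs(520,-42.5,18)
s=env.snapshot("wrist")
for t in("output_tip","tenths_crest"):
  for r in env.mark_of(t,s)[:1]: print(r, slope(onplane(s,r["at"],29 if t=="output_tip" else 5)))
E
```

```text
14.65 upn [518.2 -45.   44.3] F u,y,n [-0.2  0.1  0.1]
at [518.2 -45.   44.3]
rows total shift [ 0.459  0.046 -0.754] turn [-0.01 -0.01  0.03]
{'at': [400.5, 289.4], 'conf': 0.6} [578.45680772  67.84071991   5.        ]
```

Down, then push up the slope about 22 mm (TCP to ≈ 543), then retreat.

```bash
python3 -m jog '.23 .023 -.377 0 0 0;.23 .023 -.377 0 0 0;0 0 0 0 0 0' >/dev/null; python3 f.py
python3 -m jog '.16 -.013 .08 0 0 0;.16 -.013 .08 0 0 0;.16 -.013 .08 0 0 0;.16 -.013 .08 0 0 0;.04 0 .02 0 0 0' >/dev/null; python3 f.py
```

```text
15.1 upn [520.3 -39.8  16.6] F u,y,n [ 0.3 -0.3 -0.3]
15.6 upn [543.6 -40.4  17.9] F u,y,n [-9.9  3.3 10.6]
```

```bash
python3 -m jog '-.3 .025 -.15 0 0 0;-.45 .03 .2 0 0 0;-.4 .02 .6 0 0 0;0 0 0 0 0 0' >/dev/null; python3 f.py
python3 - <<'E'
from h import *
s=env.snapshot("wrist"); 
for r in env.mark_of("output_tip",s)[:1]: print(r, slope(onplane(s,r["at"],29)))
cv2.imwrite("pics/w10.png",cv2.resize(s["frame"][::-1,::-1,::-1],None,fx=1.5,fy=1.5,interpolation=cv2.INTER_CUBIC))
E
```

```text
16.0 upn [525.  -40.4  54. ] F u,y,n [1.2 0.1 0.9]
```

View pics/w10.png

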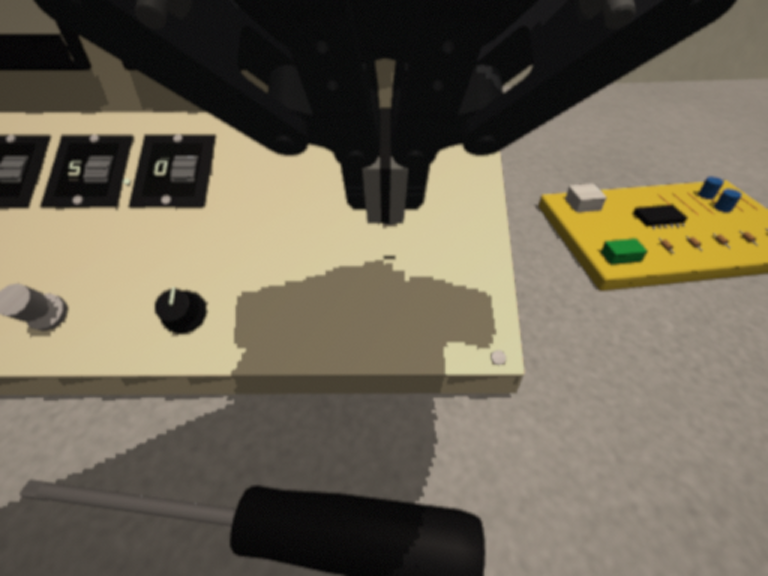

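```bash
python3 -m jog '-.15 .01 .3 0 0 0;.38 -.03 .29 0 0 0;.38 -.03 .29 0 0 0;.38 -.03 .29 0 0 0;.38 -.03 .29 0 0 0' >/dev/null;python3 -m jog '0 0 0 0 0 0' >/dev/null; python3 f.py
python3 - <<'E'
from h import *
np.set_printoptions(precision=1,suppress=True)
s=env.snapshot("wrist"); np.savez("w11.npz",**{k:s[k] for k in("frame","range_z","fx","fy","cx","cy","R","t")})
for t in("output_tip","output_pivot","units_crest"):
  for r in env.mark_of(t,s)[:1]: print(t,round(r["conf"],2), slope(onplane(s,r["at"],{"output_tip":29,"output_pivot":6}.get(t,5))))
z=s["range_z"].astype(float); v,u=np.mgrid[:384,:512]
P=(np.stack([(u-s["cx"])/s["fx"]*z,(v-s["cy"])/s["fy"]*z,z],-1)-s["t"])@s["R"]
Q=P@np.stack([U,Y,N],1)-[0,0,D]
m=(z>0)&(abs(Q[...,1]+42)<12)&(abs(Q[...,0]-552)<25)&(Q[...,2]>12)&(Q[...,2]<36)
q=Q[m]; 
for a in(12,18,24,29): k=q[(q[:,2]>=a)&(q[:,2]<a+6)]; print(a,len(k),k.mean(0) if len(k) else "")
E
```

```text
16.7 upn [580.7 -40.7  72. ] F u,y,n [-0.3  0.2  0.9]
output_tip 0.72 [560.7 -43.2  29. ]
output_pivot 0.59 [552.2 -41.4   6. ]
units_crest 0.89 [575.8 112.9   5. ]
12 19 [552.9 -42.2  14. ]
18 41 [554.2 -42.   21.2]
24 95 [557.3 -42.1  27.8]
29 40 [558.5 -42.1  29.7]
```

```bash
python3 -c "
from bench import env
print(env.hand_in())"
```

```text
the job is handed in; nothing more can be done
None
```

I handed the job in with the wheels reading 0 5 0 and the output toggle on. It was switched off before I touched the wheels and back on afterwards; the arm stayed away from the multimeter, board and screwdriver, but the simulator returned no verdict.

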